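# Lock the ring table and hold the run paddle half-way

### The job

Lock the ring table: take the lock pin with the tall cylindrical handle from the pin stand, put it through the fork and the ring's lug until its handle sits fully down on the fork, and let go of it. Then press the spring-loaded hold-to-run paddle down to the middle of its travel, where it is level, never pushing it right down (that trips it), and finish while still holding it there. Leave the other things where they are.

Things in the scene. Friction and masses are not known exactly. Their poses are not given: they have to be found in the camera images.
- pin_grip (a point): Lock pin, loose, 60 to 130 g: tall black cylinder handle, 22 mm diameter, 50 mm tall, above a steel shank 10 mm diameter, 50 mm long, its last 10 mm tapering to a 4 mm tip. Starts upright in one of the two end holes of the stand, handle resting on the stand's top. This point is the middle of the handle, 25 mm above its underside, 75 mm above the tip; z up along the pin.
- pin_shoulder (a point): Centre of the flat underside of the lock pin's handle, where the shank begins; z along the pin, upwards. The shank tip lies 50 mm below it.
- pin: The lock pin as a whole; origin at the shank's tip, z along the pin towards the handle.
- stubpin: Bystander: stubby pin with a low black mushroom head (32 mm wide, 21 mm tall), standing in the other end hole of the pin stand; its 25 mm shank is too short for the fork. Origin at the shank's tip.
- stand: Fixed aluminium pin stand, a block 50 x 150 x 60 mm (x, y, z of its own), three 13 mm holes in a row along its y at -50, 0 and +50 mm, the middle one empty. Origin at the centre of its underside. Gripping across the row (along its x) keeps clear of the other pin.
- fork_hole (a point): Centre of the hole's mouth in the fork's top face, 60 mm above the work surface; z up, x points to the ring's centre, 125 mm away. The steel fork has two jaws 44 mm wide with vertical 13 mm holes: upper jaw 50 to 60 mm, lower jaw 20 to 30 mm above the surface.
- turntable: Fixed ring table with the fork at its -x side; origin under the ring's centre. The ring's aluminium lug (35 to 45 mm above the surface, 13 mm hole) lies between the fork's jaws, lined up to about 1 mm; it yields sideways to about 1 N. Nothing here stands higher than the fork's 60 mm (hub: 61 mm).
- ring (a joint): Turn of the ring table's violet ring (200 mm diameter, 45 mm high) about its vertical axis, rad; 0 = its lug hole is exactly in line with the fork's holes; stiff with friction, no spring.
- station: Fixed hold-to-run station, grey block 160 x 90 x 38 mm (x, y, z of its own) with two steel cheeks (86 mm high) at its +x end that carry the paddle's hinge. Origin at the centre of its underside. The hinge axis lies along its y, 50 mm towards +x and 75 mm up; the paddle reaches from there to its -x side.
- paddle_pad (a point): Centre of the top face of the paddle's black pad (45 x 60 x 16 mm, at the free end of a flat aluminium arm, 97.5 mm from the hinge): 104 mm above the work surface when released, 83 mm at half travel (level), 62 mm when right down. A spring pushes it up: pressed at its centre it takes about 3.5 N to start, 6.5 N at half travel, 10 N right down. Press it from above with the shut fingers.
- paddle (a joint): Paddle angle, rad: 0 = released (pad end tilted up 0.22 rad), 0.22 = half travel, paddle level, 0.44 = right down; grows as it is pressed.
- hub: Bystander: flanged steel hub, 48 mm diameter, 26 mm tall, lying loose in the ring's open middle. Origin under its centre.
- wrench: Bystander: wrench 150 mm long, lying far out. Origin under its centre.
- dish: Bystander: small steel bowl, 80 mm diameter. Origin under its centre.
- coupling: Bystander: upright brass air coupling, 24 mm diameter, 50 mm tall, between the fork and the other fixtures. Origin under its centre.
- finger: Bystander: black L-shaped gripper finger, 90 mm long, on the right. Origin under its centre.
- tray: Bystander: grey divided tray 120 x 150 x 40 mm on the left. Origin under its centre.
- collar: Bystander: steel shaft collar, 40 mm diameter, 14 mm tall, on the left. Origin under its centre.
Mind the look-alikes: they are no part of the job. Leave any blue look-alike of the pin alone.

How it is judged:
By the outcome, as a careful person would: the job done as asked, in the order asked, and still so for the second after the job is handed in, while the arm keeps its last pose, push and grip.
It also fails if it takes over 46 s, if anything falls off the work surface, if the arm or the gripper's body presses on something with over 40 N, if the wrist force passes 120 N, or if a joint passes its speed limit or range.

### The arm

A 6-joint arm with a two-finger parallel gripper is mounted at the origin on the work surface. World frame = base frame: x ahead of the robot, y to its left, z up, the work surface at z = 0. Lengths are in m, angles in degrees, forces in N, time in s.
With the tool pointing down it reaches from about 0.4 to 0.825 m from the base axis. Payload 7 kg.
Tool frame: the origin (TCP) lies midway between the tips of the shut fingers; the grasp point (between the pads) lies 19 mm behind it; z points along the fingers, x is the direction in which the jaws open and shut, and the axes are right-handed (so a half turn about z gives the same grasp; the last joint's range is limited). The gripper opens to 88 mm and grips with 3 to 60 N. Pads are 19 mm wide; open, the fingers measure 130 mm over their backs; the gripper's body (78 mm by 193 mm) begins 47 mm behind the grasp point.
Start: joints at [88.757, 20.546, 0.682, 0, -70.136, -16.507], TCP at [0.206, 0.643, 0.227] pointing down, gripper open.
Joint ranges: [-176.03, 176.03], [-82.01, 121.73], [-58.28, 71.71], [-173.87, 95.51], [-174.79, -0.11], [-173.66, 173.66]. Speed limits (degrees/s): [136.94, 136.94, 172.46, 180, 180, 180].

### API

Orientations are given as [roll, pitch, yaw] about the fixed x, y, z axes, in that order (R = Rz(yaw) Ry(pitch) Rx(roll)).
In Python, from plant import * gives the robot as it stands. The module is installed in compiled form; this text tells all that it offers.
- The arm moves only by the shell command python3 -m pendant 'ROWS' [OPENING]. ROWS is JSON, a list that holds one entry, the list of rows, each a list of 6 numbers: the shift along the world's x, y, z in mm, then the turn, a rotation vector about the world's x, y, z in degrees. A call has 1 to 10 rows; each row is the pose to reach, as a shift and turn from the pose commanded when the call began; what a row does not reach only later rows make up. A row lasts 1/8 s, in which the tool goes at most 62.5 mm and 10.7 degrees, less where a joint would pass 70% of its speed; a pose out of reach is approached as far as the arm can. A call with a gripper value outside its range is refused whole. OPENING is the closure, from -1 (fully open) to 1 (shut), set as the call begins (- or left out, the last holds). The fingers move at their own pace and stop on an object; the grip force is fixed at half the most. Time passes only in rows, so rows that repeat a pose let the fingers close. It gives the time, the measured TCP pose, the force and the opening at its end, in the units of the state.
- get_obs(): the state, without advancing time (a new reading comes with each control period).
- snapshot(name): name is "side" or "top"; returns a dict with "pixels" (420x560x3 uint8, red, green, blue), "depth" (420x560 float32, m along the optical axis (not along the pixel's ray), 0 where there is no reading), "fx", "fy", "cx", "cy" (pixels), "pose" (4x4, takes a point from camera to world coordinates). Camera axes: x right, y down, z forward; pixel columns grow to the right and rows downward; lengths in m; the calibration is good to about 2 mm. A picture is of the moment at which its call begins.
- close_job(): hands the job in, once; it reports no verdict.
The state is a dict: "clock": time; "joint_pos": joint angles; "qvel": joint speeds; "tau": joint torques, N m; "tool_pos": TCP position; "orientation": TCP orientation; "force": force on the tool from outside, world axes, zero at the start; "moment": the same for the moment, N m; "opening": finger opening in m.
Only numpy, scipy, OpenCV 4.12 (cv2) and the standard library are available. Lean on these libraries where they do the work, as an engineer would, in place of code of your own. Each camera call takes 0.05 s, during which the arm holds its last target. There are 200 camera calls.

## Working session

There is one attempt and no reset: what is moved stays moved. The work goes in short steps, Python scripts to look and compute and a shell command to move; the robot and the scene stay as the last step left them, time stands still between calls to the robot, and variables do not carry over. Pictures are saved under pics/ and viewed, about 8 in all and at most 12, crops included, and the job is handed in when it is done.

```bash
mkdir -p pics; cat > h.py <<'E'
import numpy as np, cv2
from plant import *
def snap(n):
    s=snapshot(n); np.savez('%s.npz'%n,**{k:np.array(v) for k,v in s.items()}); return s
def load(n): return dict(np.load('%s.npz'%n))
def ray(s,u,v):
    d=np.array([(u-s['cx'])/s['fx'],(v-s['cy'])/s['fy'],1.]); P=s['pose']; return P[:3,3],P[:3,:3]@d
def onplane(s,u,v,z):
    o,d=ray(s,u,v); return o+d*(z-o[2])/d[2]
def pt(s,u,v):
    o,d=ray(s,u,v); return o+d*s['depth'][int(round(v)),int(round(u))]
def save(img,n): cv2.imwrite('pics/'+n,cv2.cvtColor(img,cv2.COLOR_RGB2BGR))
E
python3 - <<'E'
from h import *
o=get_obs();print(o)
for n in('top','side'):
    s=snap(n); save(s['pixels'],n+'0.png'); print(n,s['fx'],s['cx'],s['cy'],np.round(s['pose'],3))
E
```

```text
{'clock': 0.0, 'joint_pos': array([ 8.87585415e+01,  2.05932882e+01,  6.32523653e-01, -1.97124254e-02,
       -7.01340235e+01, -1.65066532e+01]), 'qvel': array([ 0.02768847,  0.02784963,  0.01456838,  0.00835917, -0.08241766,
       -0.04563183]), 'tau': array([-1.27164363e-03, -5.82710016e+01,  2.93047893e+01,  6.99743852e+00,
        6.81135280e-03, -1.60322097e-04]), 'tool_pos': array([0.20564406, 0.64239935, 0.22559354]), 'orientation': array([-1.79990832e+02, -9.61469722e-02, -1.07754833e+02]), 'force': array([-0.67031093,  0.09445718,  0.6181208 ]), 'moment': array([ 0.00857566,  0.06122098, -0.00334773]), 'opening': 0.0876393074688517}
top 392.3193000292807 282.3516225470214 205.64771570557352 [[-0.025 -0.982  0.188  0.371]
 [-0.999  0.03   0.019 -0.011]
 [-0.024 -0.187 -0.982  1.09 ]
 [ 0.     0.     0.     1.   ]]
side 493.88465010318663 278.4998172631117 204.96164221883527 [[ 0.855 -0.259  0.449 -0.074]
 [-0.518 -0.445  0.73  -1.074]
 [ 0.011 -0.857 -0.515  0.866]
 [ 0.     0.     0.     1.   ]]
```

View pics/top0.png

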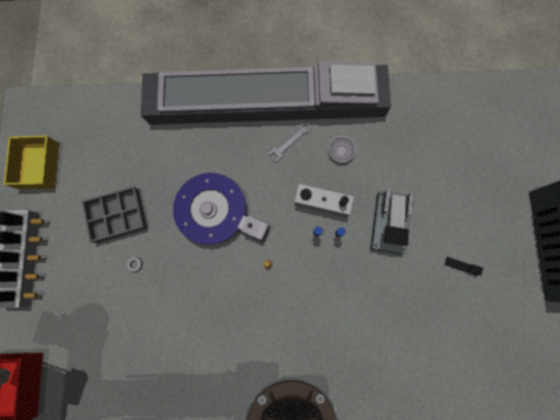

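View pics/side0.png

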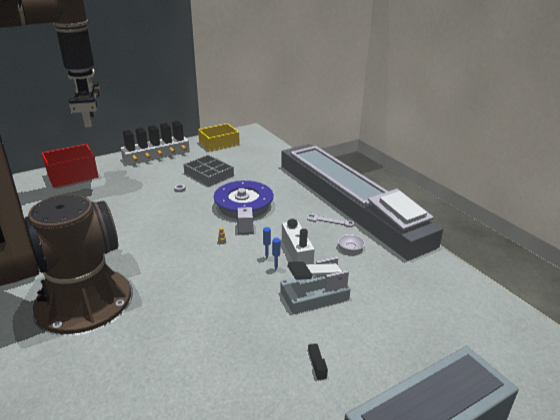

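Candidates for the pin: the right end of the stand at top (343,201) / side (303,238), black and tall. The others are the left end of the stand at top (306,195) / side (291,223), black and wide, which should be the stub pin, and two blue look-alikes at top (318,231) and (341,232) / side (267,236) and (276,246). I choose the right-end one and check it in a close crop.

```bash
python3 - <<'E'
from h import *
a=load('top');b=load('side')
def crop(s,x,y,w,h,k): return cv2.resize(s['pixels'][y:y+h,x:x+w],None,fx=k,fy=k,interpolation=cv2.INTER_CUBIC)
A=crop(a,230,175,200,90,4);B=crop(b,230,195,133,120,4)
B=crop(b,200,195,200,60,4) if 0 else crop(b,210,200,160,120,4)
im=np.zeros((600,800,3),np.uint8); im[:280]=cv2.resize(A,(800,360))[:280]; B=cv2.resize(B,(427,320)); im[280:,:427]=B
im[280:580,430:]=cv2.resize(b['pixels'][200:265,240:320],(370,300),interpolation=cv2.INTER_CUBIC)
save(im,'crop0.png')
E
```

```text
(no output)
```

View pics/crop0.png

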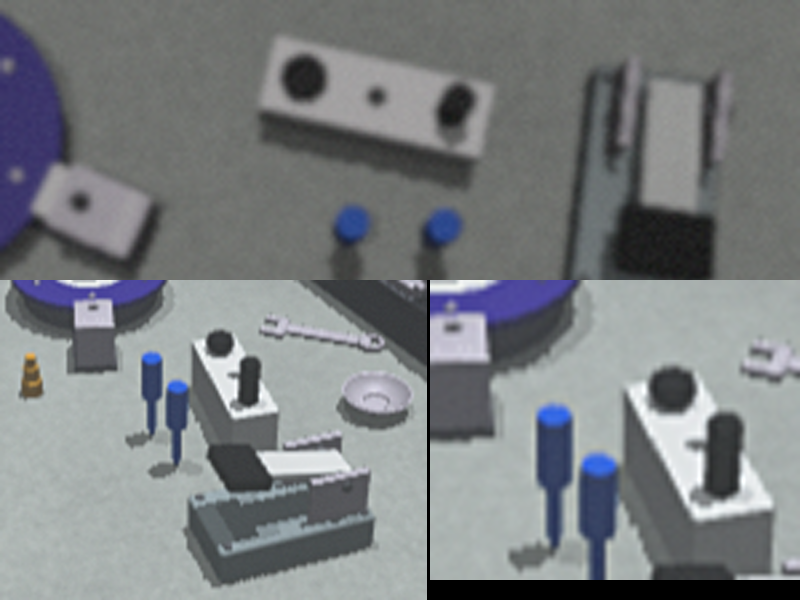

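The crop confirms it: the tall cylinder is at the stand's right end and the stub mushroom at its left. Two upright blue pins stand on the robot side. Now I measure.

```bash
python3 - <<'E'
from h import *
a=load('top');b=load('side')
def cloud(s):
    v,u=np.mgrid[:420,:560]; d=s['depth']; P=s['pose']
    p=np.stack([(u-s['cx'])/s['fx']*d,(v-s['cy'])/s['fy']*d,d],-1)@P[:3,:3].T+P[:3,3]; p[d==0]=np.nan; return p
def roi(m,x0,y0,x1,y1):
    r=np.zeros_like(m);r[y0:y1,x0:x1]=m[y0:y1,x0:x1];return r
pa=cloud(a);pb=cloud(b)
H=cv2.cvtColor(a['pixels'],cv2.COLOR_RGB2HSV);V=H[...,2]
print('table z',np.nanmedian(pa[260:300,300:420,2]),np.nanmedian(pb[330:360,230:280,2]))
# stand top
def rect(mask,z,name):
    cs,_=cv2.findContours(mask.astype(np.uint8),cv2.RETR_EXTERNAL,cv2.CHAIN_APPROX_NONE); c=max(cs,key=cv2.contourArea)[:,0]
    w=np.array([onplane(a,u,v,z)[:2] for u,v in c],np.float32)*1000
    r=cv2.minAreaRect(w); print(name,np.round(r[0],1),np.round(r[1],1),round(r[2],1)); return r
m=roi((V>140)&(pa[...,2]>.045)&(pa[...,2]<.075),285,175,362,222); m=cv2.morphologyEx(m.astype(np.uint8),cv2.MORPH_CLOSE,np.ones((5,5))); 
rect(m,.06,'stand')
m=roi((V>140)&(pa[...,2]>.045)&(pa[...,2]<.075),238,205,275,250); rect(m,.06,'fork')
# holes (dark)
for n,box,z in(('forkhole',(243,218,260,235),.06),('midhole',(316,193,332,207),.06),('mush',(296,185,318,206),.081)):
    x0,y0,x1,y1=box; g=V[y0:y1,x0:x1].astype(float); w=np.clip(130-g,0,None)*(g<110); yy,xx=np.mgrid[y0:y1,x0:x1]
    u,v=(w*xx).sum()/w.sum(),(w*yy).sum()/w.sum(); print(n,u,v,(w>0).sum(),onplane(a,u,v,z)*1000)
# violet ring
m=(H[...,0]>115)&(H[...,0]<140)&(H[...,1]>90); m=roi(m,160,160,255,255); cs,_=cv2.findContours(m.astype(np.uint8),0,2); c=max(cs,key=cv2.contourArea)
hull=cv2.convexHull(c); w=np.array([onplane(a,u,v,.045)[:2] for u,v in hull[:,0]],np.float32)*1000; print('ring',cv2.fitEllipse(w) ,cv2.minEnclosingCircle(w))
# pin top by depth
for n,p in(('top',pa),('side',pb)):
    for nm,(xl,xh,yl,yh,zl,zh) in dict(pin=(.3,.75,-.25,-.05,.095,.13),).items():
        q=p[(p[...,2]>zl)&(p[...,2]<zh)&(p[...,0]>.3)&(p[...,0]<.75)&(p[...,1]>-.2)&(p[...,1]<.1)]; 
        print(n,nm,len(q),np.round(np.nanmean(q,0)*1000,1),np.round(np.nanmin(q,0)*1000),np.round(np.nanmax(q,0)*1000))
# blue
Hb=cv2.cvtColor(b['pixels'],cv2.COLOR_RGB2HSV)
for n,s,p,hh in(('t',a,pa,H),('s',b,pb,Hb)):
    m=(hh[...,0]>100)&(hh[...,0]<118)&(hh[...,1]>150); k,l,st,ce=cv2.connectedComponentsWithStats(m.astype(np.uint8))
    for i in range(1,k):
        if st[i,4]>25:
            q=p[l==i]; print('blue',n,ce[i].round(),st[i,4],np.round(np.nanmedian(q,0)*1000),'zmax',np.nanmax(q[:,2]),np.nanmin(q[:,2]))
# pad
m=roi((V<60)&(pa[...,2]>.07)&(pa[...,2]<.13),375,205,420,250); q=pa[m]; print('pad',m.sum(),np.round(np.nanmean(q,0)*1000,1),np.round(np.nanmin(q,0)*1000),np.round(np.nanmax(q,0)*1000)); rect(m,.104,'padrect')
m=roi((V<75)&(pa[...,2]>.09),330,185,360,215); vs,us=np.nonzero(m); print('pinmask',len(us),us.min(),us.max(),vs.min(),vs.max())
m=roi(V>150,386,185,408,222)&(pa[...,2]>.06); rect(m,.08,'arm')
for nm,u,v in(('coupling',268,264),('dish',342,151),('wrench',291,141)): print(nm,np.round(pt(a,u,v)*1000))
E
```

```text
table z -0.00017104180284288617 0.0016886912999781178
stand [587.6 -88.8] [120.6  48.7] 74.6
fork [515.2  90.5] [67.  39.3] 65.1
forkhole 247.8371121718377 228.21718377088305 33 [509.4611226  101.86152562  60.        ]
midhole 323.64351851851853 198.6604938271605 13 [ 583.27245827 -102.04545473   60.        ]
mush 304.7569200779727 195.76705653021443 149 [588.20184184 -51.06218462  81.        ]
ring ((570.3757934570312, 208.93711853027344), (194.92929077148438, 196.84291076660156), 134.15834045410156) ((570.10107421875, 209.3025665283203), 98.90032958984375)
top pin 179 [ 520.5 -124.5  103. ] [ 480. -160.   95.] [581. -70. 113.]
side pin 154 [ 527.3 -131.4  103.3] [ 483. -164.   95.] [584. -69. 114.]
blue t [317. 231.] 37 [492. -79. 100.] zmax 0.10395146072702877 0.09324586108694566
blue t [340. 232.] 41 [ 488. -136.  100.] zmax 0.10287647404445754 0.08821163925336828
blue s [276. 240.] 29 [ 492. -143.  101.] zmax 0.10632214416969077 0.09813623809782612
pad 405 [ 475.1 -273.9  103.4] [ 450. -318.   71.] [ 549. -244.  112.]
padrect [ 475.2 -274.1] [59.8 44.2] 78.8
pinmask 50 340 347 196 204
arm [ 558.2 -293.9] [23.3 40.1] 85.3
coupling [415.  51.  47.]
dish [ 733. -166.    5.]
wrench [767. -20.   9.]
```

```bash
cat >> h.py <<'E'
def cloud(s):
    v,u=np.mgrid[:420,:560]; d=s['depth']; P=s['pose']
    p=np.stack([(u-s['cx'])/s['fx']*d,(v-s['cy'])/s['fy']*d,d],-1)@P[:3,:3].T+P[:3,3]; p[d==0]=np.nan; return p
E
python3 - <<'E'
from h import *
a=load('top');b=load('side')
for n,s in(('top',a),('side',b)):
    p=cloud(s)*1000; x,y,z=p[...,0],p[...,1],p[...,2]
    near=(abs(x-578)<30)&(abs(y+153)<30)
    q=p[near&(z>107)&(z<118)]; print(n,'pin top',len(q),np.nanmean(q,0).round(1),'mid',((np.nanmin(q,0)+np.nanmax(q,0))/2).round(1))
    q=p[near&(z>66)&(z<107)]; print(n,'pin body',len(q),np.nanmean(q,0).round(1),np.nanmin(q,0).round(1),np.nanmax(q,0).round(1))
    q=p[(z>54)&(z<65)&(x>540)&(x<640)&(y>-190)&(y<-15)]
    r=cv2.minAreaRect(q[:,:2].astype(np.float32)); print(n,'stand',np.round(r[0],1),np.round(r[1],1),round(r[2],1),np.nanmedian(q[:,2]))
    q=p[(z>76)&(z<90)&(abs(x-588)<22)&(abs(y+51)<22)]; r=cv2.minEnclosingCircle(q[:,:2].astype(np.float32)); print(n,'mush',r)
    q=p[(z>54)&(z<66)&(np.hypot(x-570,y-209)>103)&(np.hypot(x-510,y-102)<55)]; r=cv2.minAreaRect(q[:,:2].astype(np.float32)); print(n,'fork',np.round(r[0],1),np.round(r[1],1),round(r[2],1),np.nanmedian(q[:,2]))
# fork hole side
g=b['pixels'].min(2); print(g[205:222,234:258]); g=a['pixels'].min(2); print(g[220:238,238:258])
E
```

```text
top pin top 52 [ 570.2 -150.5  110.2] mid [ 570.8 -150.6  110.1]
top pin body 34 [ 564.5 -146.7   87.8] [ 559.7 -159.    67.5] [ 576.1 -140.2  107. ]
top stand [ 583.5 -102.9] [149.9  51.5] 74.8 59.844048278934636
top mush ((596.4505004882812, -54.336082458496094), 13.86276912689209)
top fork [512.1  84.3] [58.3 43.9] 64.5 59.865100452395794
side pin top 41 [ 571.9 -154.   110.9] mid [ 572.6 -152.2  110.5]
side pin body 91 [ 568.4 -158.1   86. ] [ 561.  -165.5   66.1] [ 581.4 -141.2  106.6]
side stand [ 585.9 -102.6] [162.1  53. ] 74.8 61.61220207784545
side mush ((596.51806640625, -56.36847686767578), 16.202049255371094)
side fork [515.6  83.1] [66.7 42.9] 62.6 61.93089070019431
[[ 72  72  72  71  70  72  70  67  70 107 150 116  71  66  66  68  68  69
   71  75  71  73  72  71]
 [ 73  73  70  72  70  70  68  72  74 101 127 101  76  73  76  75  77  75
   70  71  71  70  73  72]
 [ 74  72  69  86 108 110 108 128 130 129 132 131 156 159 159 157 156 134
   74  68  74  71  71  72]
 [ 73  70  69 102 168 170 167 180 182 171 172 169 191 196 197 197 199 187
   82  64  69  66  66  64]
 [ 66  
[... 2137 characters left out ...]
 145 141
  144 143]
 [ 36  39  63  92 126 135 142 141 142 143 145 142 142 144 144 144 146 143
  146 145]
 [ 32  38  44  67  95 115 127 132 138 142 144 144 145 145 146 147 146 145
  145 148]
 [ 50  43  51  55  65  79  95 108 120 131 136 142 145 146 143 145 147 144
  146 147]
 [ 56  59  64  66  60  57  61  74  90 108 121 135 141 143 144 146 145 147
  147 152]
 [ 61  71  81  88  78  66  55  57  61  74  90 105 121 133 139 142 144 148
  146 151]
 [ 71  84 100 103 100  89  74  58  52  53  66  77  94 110 122 132 134 137
  144 149]
 [ 81  96 107 109 111 102  92  76  63  54  58  55  62  76  88  98 109 120
  133 145]
 [ 92 106 112 109 109 110 100  80  63  60  62  56  56  55  56  63  72  91
  111 126]]
```

```bash
python3 -m pendant '[[[0,0,20,0,0,0],[20,-60,30,0,0,-8],[372,-795,30,0,0,-80],[372,-795,30,0,0,-80],[372,-795,30,0,0,-80],[372,-795,30,0,0,-80],[372,-795,30,0,0,-80],[372,-795,30,0,0,-80],[372,-795,30,0,0,-80],[372,-795,30,0,0,-80]]]' -0.15
```

```text
clock: 1.35
tool_pos: [0.4415, 0.1314, 0.2566]
orientation: [180.0, 0.0, 172.2]
force: [1.6, 2.3, 0.1]
opening: 0.0502
```

```bash
python3 -m pendant '[[[130,-283,-60,0,0,-7.4],[130,-283,-60,0,0,-7.4],[130,-283,-60,0,0,-7.4],[130,-283,-60,0,0,-7.4],[130,-283,-60,0,0,-7.4],[130,-283,-100,0,0,-7.4],[130,-283,-100,0,0,-7.4],[130,-283,-100,0,0,-7.4]]]'; python3 - <<'E'
from h import *
a=load('top');b=load('side')
for n,s,(x0,y0,x1,y1) in(('top',a,(245,221,255,230)),('side',b,(241,207,249,213))):
    g=s['pixels'].min(2)[y0:y1,x0:x1].astype(float); w=np.clip((135 if n=='top' else 185)-g,0,None); yy,xx=np.mgrid[y0:y1,x0:x1]
    u,v=(w*xx).sum()/w.sum(),(w*yy).sum()/w.sum(); print(n,u,v,onplane(s,u,v,.06)*1000)
A=snap('top');B=snap('side')
A=cv2.resize(A['pixels'][120:270,250:450],(800,600),interpolation=3)[:600,:800]
B=cv2.resize(B['pixels'][180:280,240:340],(400,400),interpolation=3)
im=np.zeros((400,800,3),np.uint8);im[:,400:]=B;im[:300,:400]=cv2.resize(A,(400,300));save(im,'above.png')
E
```

```text
clock: 2.35
tool_pos: [0.5715, -0.1494, 0.1576]
orientation: [-180.0, 0.0, 164.9]
force: [0.2, -0.4, 0.5]
opening: 0.0508
top 249.51080139372823 225.03554006968642 [517.83623348  97.33590064  60.        ]
side 244.2116716122651 208.77349159248269 [523.61306051 103.17838059  60.        ]
```

View pics/above.png

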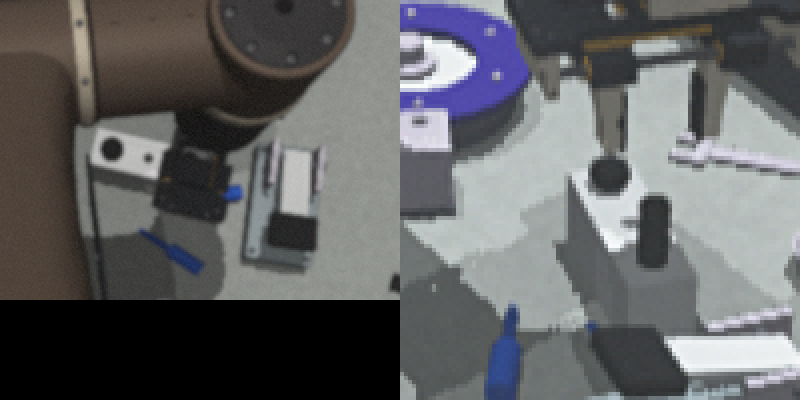

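The gripper is centred over the pin (side crop: fingers at (610,100) and (705,100), pin at (655,230)). The two blue look-alikes have toppled. Nothing of mine came below z = 157 mm and they stood on their narrow tips, so they seem to have fallen by themselves. They lie clear of the pin. I descend and grip.

```bash
python3 -m pendant '[[[0,-2,-30,0,0,0],[0,-2,-60,0,0,0],[0,-2,-80,0,0,0],[0,-2,-89,0,0,0],[0,-2,-89,0,0,0],[0,-2,-89,0,0,0]]]' && python3 -m pendant '[[[0,0,0,0,0,0],[0,0,0,0,0,0],[0,0,0,0,0,0],[0,0,0,0,0,0],[0,0,0,0,0,0],[0,0,0,0,0,0]]]' 1; python3 - <<'E'
from h import *
A=snap('top');B=snap('side');pa=cloud(A)*1000
for n,s in(('top',A),('side',B)):
    p=cloud(s)*1000; h=cv2.cvtColor(s['pixels'],cv2.COLOR_RGB2HSV); m=(h[...,0]>100)&(h[...,0]<118)&(h[...,1]>150); k,l,st,ce=cv2.connectedComponentsWithStats(m.astype(np.uint8))
    for i in range(1,k):
        if st[i,4]>8: q=p[l==i]; print(n,ce[i].round(),st[i,4],np.nanmin(q,0).round(),np.nanmax(q,0).round())
E
```

```text
clock: 3.2
tool_pos: [0.572, -0.1516, 0.0688]
orientation: [180.0, 0.1, 164.9]
force: [-0.5, 0.6, -0.1]
opening: 0.0507
clock: 3.95
tool_pos: [0.5711, -0.1518, 0.0676]
orientation: [-180.0, -0.0, 164.9]
force: [-0.8, 0.7, 3.1]
opening: 0.0215
top [363. 217.] 74 [ 518. -229.   15.] [ 546. -176.  161.]
top [347. 219.] 11 [ 530. -176.   13.] [ 533. -159.   16.]
top [341. 249.] 91 [ 434. -167.   15.] [ 471. -120.   25.]
side [265. 270.] 69 [ 434. -173.   15.] [ 474. -119.   27.]
```

```bash
python3 -m pendant '[[[0,0,20,0,0,0],[0,0,45,0,0,0],[0,0,80,0,0,0],[0,0,110,0,0,0],[-10,50,115,0,0,0],[-22,100,115,0,0,0],[-33,150,115,0,0,0],[-44,200,115,0,0,0],[-53.5,249,100,0,0,0],[-53.5,249,70,0,0,0]]]' && python3 -m pendant '[[[0,0,0,0,0,0],[0,0,0,0,0,0]]]'; python3 - <<'E'
from h import *
A=snap('top');B=snap('side')
a=cv2.resize(A['pixels'][160:280,190:350],(533,400),interpolation=3)
b=cv2.resize(B['pixels'][140:240,210:277],(267,400),interpolation=3)
save(np.hstack([a,b]),'fork1.png')
E
```

```text
clock: 5.3
tool_pos: [0.5182, 0.1007, 0.138]
orientation: [179.8, 0.1, 165.1]
force: [1.3, -1.0, -1.1]
opening: 0.0213
clock: 5.55
tool_pos: [0.5182, 0.097, 0.1381]
orientation: [-180.0, 0.0, 164.8]
force: [0.6, -0.3, -0.8]
opening: 0.0212
```

View pics/fork1.png

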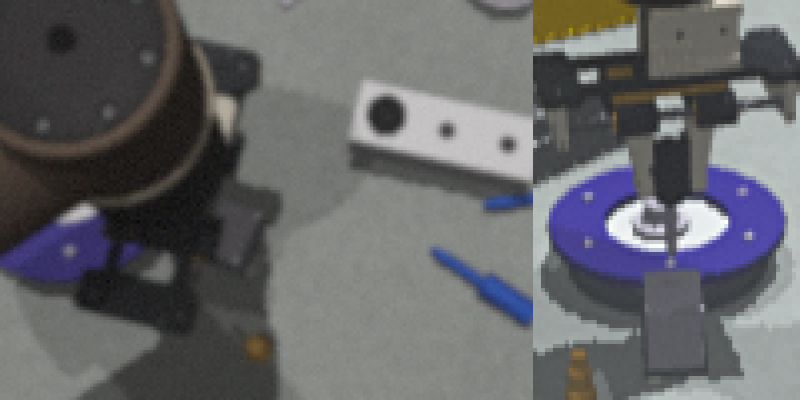

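The pin is held upright with its tip just above the fork (side crop shank at (672,235)). I check the shank column against the hole's axis in the side view.

```bash
python3 - <<'E'
from h import *
B=load('side');P=np.linalg.inv(B['pose'])
def proj(x,y,z):
    c=P@[x,y,z,1]; return (B['fx']*c[0]/c[2]+B['cx'],B['fy']*c[1]/c[2]+B['cy'])
print([np.round(proj(.5178,.0973,z),1) for z in(.08,.1,.12,.06)],'tcp',[np.round(proj(.5182,.097,z),1) for z in(.08,.1,.12)])
print(np.round(proj(.5178+.01,.0973,.1),1))
g=B['pixels'].min(2); print(g[188:208,236:254])
E
```

```text
[array([243.3, 204.6]), array([243.1, 199. ]), array([242.9, 193.3]), array([243.4, 210.1])] tcp [array([243.4, 204.6]), array([243.3, 199. ]), array([243.1, 193.4])]
[246.  198.2]
[[ 81  94  98  97  73  42  43  46  47  48  43  42  45  47  63  61  59  62]
 [ 86 111 129 153 134  56  37  46  47  45  37  49  82  82  74  70  69  46]
 [198 174 172 199 195 105  62  46  40  45  70 119 199 201 195 195 194 109]
 [247 206 149 172 197 172 153  71  56  84 186 213 242 240 239 240 244 206]
 [238 186  91 105 143 155 154  85  77  95 208 234 231 234 234 234 237 240]
 [217 141  77  79  89  90  90  82  83  85 163 214 222 232 233 233 233 236]
 [203 116  78  78  82  82  84  85  85  83 152 210 216 220 231 232 234 233]
 [202 127 102  93  82  93  97  81  83  87 168 209 183 199 232 233 232 234]
 [192 176 175 168 121 171 175  92  79  92 178 178 130 200 233 232 232 233]
 [137 163 192 200 180 215 216  98  81  85 133 115 126 209 234 232 233 234]
 [ 93  94 131 145 153 161 159  89  81  78  85 104 205 229 233 233 234 237]
 [194 114  94  94  93  94  97  79  78  88 166 204 243 238 235 238 239 241]
 [246 208 196 197 199 201 199 115  79  94 213 248 243 240 239 241 214 187]
 [201 226 231 246 247 248 253 156  85  95 211 236 213 211 198 184 129  83]
 [100 152 157 186 191 189 190 131  82  85 159 158 126 123  99  82  69  65]
 [ 59  69  68  75  76  74  78  72  82  74  78  75  67  69  66  64  69  70]
 [ 64  61  62  59  58  60  59  70 109  86  68  68  65  73  69  71  75  72]
 [ 67  64  66  65  64  65  67 100 140 108  70  65  68  71  72  70  73  72]
 [ 67  66  66  67  66  66  66  98 122  96  66  66  68  67  69  70  73  75]
 [ 67  69  72  72  73  78  77  79  84  77  82  83  83  84  84  78  72  68]]
```

```bash
python3 -m pendant '[[[0,0,-10,0,0,0],[0,0,-17,0,0,0],[0,0,-22,0,0,0],[0,0,-26,0,0,0],[0,0,-30,0,0,0],[0,0,-32,0,0,0],[0,0,-32,0,0,0]]]'
```

```text
clock: 6.52
tool_pos: [0.5176, 0.0973, 0.1054]
orientation: [-180.0, -0.0, 164.9]
force: [-0.2, -0.3, -1.2]
opening: 0.0211
```

```bash
python3 -m pendant '[[[0,0,-4,0,0,0],[0,0,-8,0,0,0],[0,0,-12,0,0,0],[0,0,-14,0,0,0],[0,0,-14,0,0,0]]]' && python3 -m pendant '[[[0,0,-4,0,0,0],[0,0,-8,0,0,0],[0,0,-10,0,0,0],[0,0,-10,0,0,0]]]'
```

```text
clock: 7.15
tool_pos: [0.5176, 0.0972, 0.0913]
orientation: [-180.0, -0.0, 164.9]
force: [0.5, -0.1, -0.9]
opening: 0.0214
clock: 7.65
tool_pos: [0.5176, 0.0972, 0.0812]
orientation: [-180.0, -0.0, 164.8]
force: [0.5, 0.1, -0.7]
opening: 0.0218
```

Free so far, with the tip at about 24 mm inside the lower jaw. I continue until it seats.

```bash
python3 -m pendant '[[[0,0,-4,0,0,0],[0,0,-8,0,0,0],[0,0,-11,0,0,0],[0,0,-12,0,0,0],[0,0,-12,0,0,0]]]' && python3 -m pendant '[[[0,0,-1,0,0,0],[0,0,-2,0,0,0],[0,0,-2.5,0,0,0],[0,0,-2.5,0,0,0]]]'
```

```text
clock: 8.28
tool_pos: [0.5177, 0.0973, 0.0694]
orientation: [-180.0, -0.0, 164.9]
force: [-0.3, 0.0, -0.8]
opening: 0.0215
clock: 8.78
tool_pos: [0.5178, 0.0973, 0.0675]
orientation: [180.0, 0.0, 164.9]
force: [-2.4, 0.2, 5.3]
opening: 0.0217
```

It makes contact at exactly the seated height (TCP 67.5 mm, 5.3 N). I release it and rise.

```bash
python3 -m pendant '[[[0,0,-0.5,0,0,0],[0,0,-0.5,0,0,0]]]' && python3 -m pendant '[[[0,0,0,0,0,0],[0,0,0,0,0,0],[0,0,0,0,0,0],[0,0,0,0,0,0],[0,0,20,0,0,0],[0,0,50,0,0,0],[0,0,90,0,0,0],[0,-40,115,0,0,0],[0,-100,115,0,0,0],[0,-160,115,0,0,0]]]' -0.15; python3 - <<'E'
from h import *
A=snap('top');B=snap('side')
for n,s in(('top',A),('side',B)):
    p=cloud(s)*1000; x,y,z=p[...,0],p[...,1],p[...,2]
    q=p[(abs(x-518)<25)&(abs(y-97)<25)&(z>104)&(z<120)]; print(n,len(q),np.nanmean(q,0) if len(q) else '', np.nanpercentile(q[:,2],[5,50,95]) if len(q) else '')
a=cv2.resize(A['pixels'][180:300,190:350],(533,400),interpolation=3)
b=cv2.resize(B['pixels'][140:240,210:277],(267,400),interpolation=3)
save(np.hstack([a,b]),'fork2.png')
E
```

```text
clock: 9.02
tool_pos: [0.5178, 0.0973, 0.0675]
orientation: [180.0, 0.0, 164.9]
force: [-3.8, -0.4, 9.9]
opening: 0.0213
clock: 10.28
tool_pos: [0.5177, -0.0639, 0.1821]
orientation: [180.0, 0.1, 164.9]
force: [1.0, 0.3, -0.5]
opening: 0.0501
top 0  
side 35 [519.29040282  94.3959981  110.58548276] [105.97096089 111.39656501 114.7211358 ]
```

View pics/fork2.png

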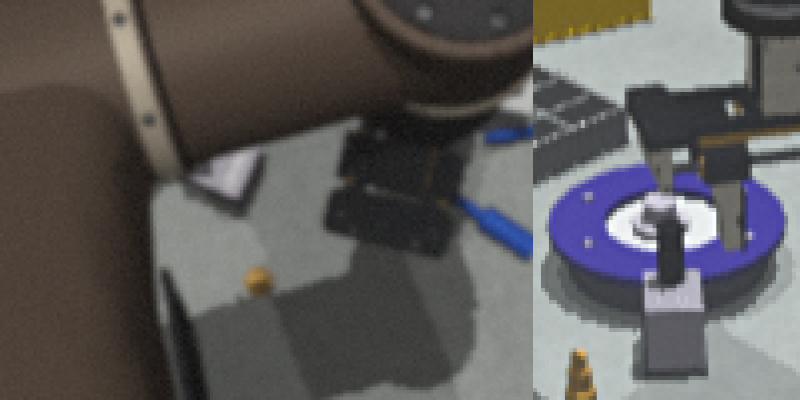

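The pin stands upright in the fork, released, with its top at 110.6 mm (side camera read 110.9 mm with it seated in the stand). Next I go above the paddle with shut fingers, jaw line along the hinge axis.

```bash
python3 -m pendant '[[[-10,-40,0,0,0,-10],[-20,-80,0,0,0,-20],[-30,-120,0,0,0,-30],[-40,-160,0,0,0,-40],[-46.5,-210,0,0,0,-50],[-46.5,-210,0,0,0,-60],[-46.5,-210,0,0,0,-70],[-46.5,-210,-20,0,0,-80],[-46.5,-210,-40,0,0,-86],[-46.5,-210,-50,0,0,-86]]]' 1 && python3 -m pendant '[[[0,0,0,0,0,0],[0,0,0,0,0,0]]]'; python3 - <<'E'
from h import *
A=snap('top');B=snap('side')
a=cv2.resize(A['pixels'][150:270,320:480],(533,400),interpolation=3)
b=cv2.resize(B['pixels'][210:310,260:360],(400,400),interpolation=3)
save(np.hstack([a[:,:400],b]),'pad1.png')
E
```

```text
clock: 11.62
tool_pos: [0.4708, -0.2724, 0.1304]
orientation: [-179.9, -0.0, 78.9]
force: [0.4, 1.1, 0.1]
opening: 0.0002
clock: 11.88
tool_pos: [0.4717, -0.2728, 0.1321]
orientation: [179.9, 0.0, 78.9]
force: [-0.1, 0.6, 0.1]
opening: 0.0005
```

View pics/pad1.png

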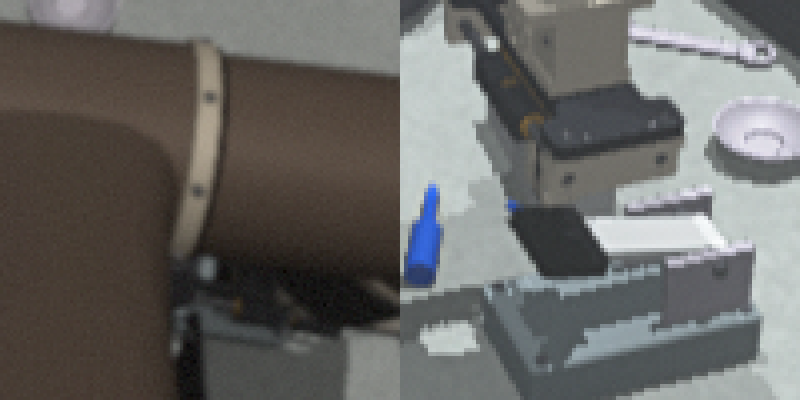

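```bash
python3 - <<'E'
from h import *
B=load('side');P=np.linalg.inv(B['pose'])
for X in((.4717,-.2728,.1321),(.4752,-.2741,.104),(.4712,-.2733,.083)):
    c=P@[*X,1]; u,v=B['fx']*c[0]/c[2]+B['cx'],B['fy']*c[1]/c[2]+B['cy']; print(u,v,'crop',(u-260)*4+400,(v-210)*4)
p=cloud(B)*1000; h=B['pixels'].max(2)
m=np.zeros(h.shape,bool); m[258:282,284:314]=1; m&=(h<50)&(p[...,2]>75); q=p[m]; print(len(q),q.mean(0),np.percentile(q,[2,98],axis=0)); vs,us=np.nonzero(m);print(us.mean(),vs.mean())
m=np.zeros(h.shape,bool); m[252:262,296:313]=1; print(p[250:264:2,304].round(),h[250:264:2,304])
E
```

```text
296.5345600585779 258.5182709937641 crop 546.1382402343115 194.0730839750563
297.671449291975 267.45275904502773 crop 550.6857971679001 229.81103618011093
295.8948720366627 274.4516676419543 crop 543.5794881466509 257.80667056781726
22 [ 462.53327938 -284.74108952  101.39220257] [[ 451.36144677 -310.72661165   94.99412686]
 [ 486.3371321  -251.5404933   108.6731152 ]]
295.72727272727275 272.3181818181818
[[ 431. -360.  228.]
 [ 435. -355.  218.]
 [ 435. -355.  212.]
 [ 435. -356.  207.]
 [ 436. -355.  201.]
 [ 564. -175.   28.]
 [ 502. -263.  103.]] [102 113 113 113 112 108 101]
```

The gripper body hides the fingertips in this view, but the projected TCP falls over the pad within about 3 px of its visible centre, which is plenty for a flat press. I press in steps.

```bash
python3 -m pendant '[[[0,0,-12,0,0,0],[0,0,-20,0,0,0],[0,0,-27,0,0,0],[0,0,-32,0,0,0],[0,0,-36,0,0,0],[0,0,-36,0,0,0]]]' && python3 -m pendant '[[[0,0,-3,0,0,0],[0,0,-6,0,0,0],[0,0,-9,0,0,0],[0,0,-11,0,0,0],[0,0,-12.5,0,0,0],[0,0,-12.5,0,0,0],[0,0,-12.5,0,0,0]]]'
```

```text
clock: 12.72
tool_pos: [0.4708, -0.2728, 0.0953]
orientation: [-180.0, 0.0, 78.8]
force: [-3.0, 0.0, 4.8]
opening: 0.0003
clock: 13.6
tool_pos: [0.4703, -0.2727, 0.0829]
orientation: [-179.9, 0.0, 78.8]
force: [-4.5, 1.2, 5.8]
opening: 0.0004
```

```bash
python3 - <<'E'
from h import *
print(get_obs()['tool_pos'],get_obs()['force'])
A=snap('top');B=snap('side');a0=cv2
p=cloud(B)*1000; V=B['pixels'].min(2); x,y,z=p[...,0],p[...,1],p[...,2]
e=np.array([np.cos(np.radians(-11.2)),np.sin(np.radians(-11.2))]); s=(x-570)*e[0]+(y+292)*e[1]; t=-(x-570)*e[1]+(y+292)*e[0]
m=(V>165)&(s>-80)&(s<-10)&(abs(t)<18)&(z>60)&(z<105); k=np.polyfit(s[m],z[m],1); print('arm slope rad',m.sum(),k)
m=(B['pixels'].max(2)<60)&(s>-125)&(s<-70)&(abs(t)<32)&(z>60)&(z<110); print('pad',m.sum(),np.polyfit(s[m],z[m],1),np.median(z[m]))
q=p[(abs(x-518)<25)&(abs(y-97)<25)&(z>104)&(z<120)]; print('pin top',len(q),q.mean(0))
b=cv2.resize(B['pixels'][190:310,210:370],(800,600),interpolation=3); save(b,'pad2.png')
E
```

```text
[ 0.47034203 -0.27265506  0.0829377 ] [-4.49185369  1.24159547  5.82898155]
arm slope rad 56 [9.67486873e-03 8.16367818e+01]
pad 153 [-2.21567548e-02  7.95142536e+01] 83.25102420873087
pin top 35 [519.71832632  93.91821097 110.29445399]
```

View pics/pad2.png

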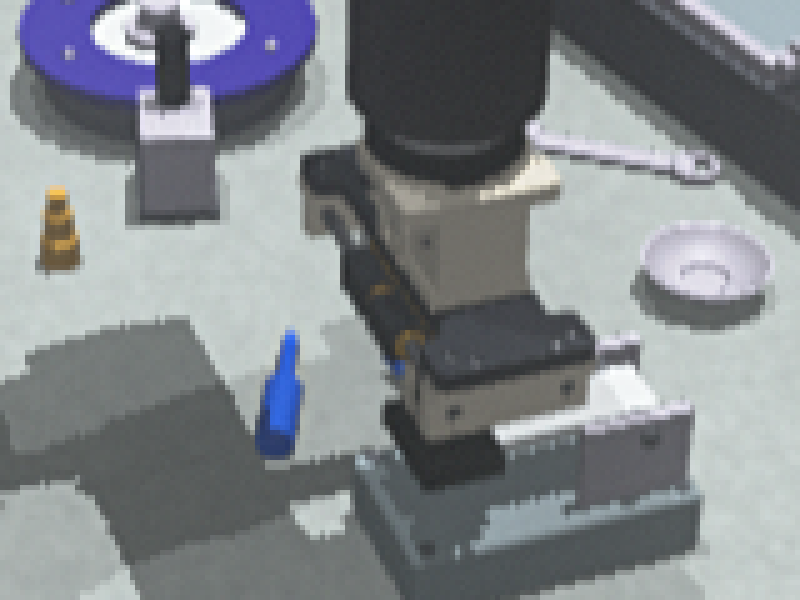

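The paddle is level (arm slope 0.01 rad, pad at about 83 mm) and the pin is still seated at crop (173,60). I hold briefly, then hand in.

```bash
python3 -m pendant '[[[0,0,0,0,0,0],[0,0,0,0,0,0],[0,0,0,0,0,0],[0,0,0,0,0,0]]]' && python3 -c "
from plant import *
print(close_job())"
```

```text
clock: 14.2
tool_pos: [0.4703, -0.2726, 0.083]
orientation: [-179.9, 0.0, 78.8]
force: [-6.3, 0.7, 6.7]
opening: 0.0004
the job is handed in; nothing more can be done
None
```

The ring table is locked and the paddle is held at half travel. I handed the job in at 14.2 s, still pressing.

- **Pin:** I took the tall-handled lock pin from the right end of the stand and put it through the fork and lug. It met no resistance on the way down and stopped at the seated height, pressing with about 5–10 N. I then let it go. In the last side view the top of its handle was at 110.3 mm, against 110 mm expected when fully down.
- **Paddle:** I pressed the pad with shut fingers to a tool height of 83.0 mm, where the upward force was 6.7 N (about 6.5 N expected). Depth readings gave a near-level paddle, with an arm slope of about 0.01 rad and the pad at 83.3 mm. It was never pushed lower than that. There was also about 6 N of sideways friction on the fingers.
- **Blue look-alikes:** The two upright blue pins had fallen over by my third look, before I gripped anything. By the reported poses my tool had stayed at or above about 157 mm there, against their 104 mm tops. The last wrist force reading was under 1 N. I think they toppled on their own, but I have no picture of it happening. I left them where they lay.
- **Camera disagreement:** The two cameras differed by a few mm on some points, so I used the top camera for positions on the table.

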